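# Switch the hardness tester on at its bench switches

## Task

Switch on the hardness tester's bench switches in the start-up order: with the fingertips, gently press the bar-shaped key fully in, then the large round key, then the small round key; each stays in by itself. Leave the square key out, do not lift or shove the switch boxes, and do not disturb the other things on the table.

Things in the scene. Friction and masses are not known exactly. Their poses are not given: they have to be found in the camera images.
- bar_box: loose black switch box, 64 x 64 mm and 28 mm high, about 0.6 kg, on rubber feet, whose white key is a narrow bar 46 mm long (box y) and 14 mm wide (box x), in the middle of its lid; origin: centre of the underside, z up. All four boxes are alike but for the key's shape.
- bar_key_top (a point): centre of the top face of the bar key; 44 mm above the table when out, 36 mm when fully in; moves with the key
- bar_key (a joint): how far this key has been pressed in, m: 0 out, 0.008 fully in. The white cap sits on a rubber cushion that gives about 3 N per mm, so its top yields under 1 mm before the key starts to move, and yields on softly when the key is fully in; 6 to 10 N is ample, over 20 N is too rough; it counts as in beyond 0.005. It moves straight down, resists with about 2 N, has no return spring and stays where it is left; even fully in its top is 8 mm above the lid
- large_box: loose black switch box, 64 x 64 mm and 28 mm high, about 0.6 kg, on rubber feet, whose white key is a large round disc of 36 mm diameter, in the middle of its lid; origin: centre of the underside, z up. All four boxes are alike but for the key's shape.
- large_key_top (a point): centre of the top face of the large key; 44 mm above the table when out, 36 mm when fully in; moves with the key
- large_key (a joint): how far this key has been pressed in, m: 0 out, 0.008 fully in. The white cap sits on a rubber cushion that gives about 3 N per mm, so its top yields under 1 mm before the key starts to move, and yields on softly when the key is fully in; 6 to 10 N is ample, over 20 N is too rough; it counts as in beyond 0.005. It moves straight down, resists with about 2 N, has no return spring and stays where it is left; even fully in its top is 8 mm above the lid
- small_box: loose black switch box, 64 x 64 mm and 28 mm high, about 0.6 kg, on rubber feet, whose white key is a small round disc of 16 mm diameter, in the middle of its lid; origin: centre of the underside, z up. All four boxes are alike but for the key's shape.
- small_key_top (a point): centre of the top face of the small key; 44 mm above the table when out, 36 mm when fully in; moves with the key
- small_key (a joint): how far this key has been pressed in, m: 0 out, 0.008 fully in. The white cap sits on a rubber cushion that gives about 3 N per mm, so its top yields under 1 mm before the key starts to move, and yields on softly when the key is fully in; 6 to 10 N is ample, over 20 N is too rough; it counts as in beyond 0.005. It moves straight down, resists with about 2 N, has no return spring and stays where it is left; even fully in its top is 8 mm above the lid
- square_box: loose black switch box, 64 x 64 mm and 28 mm high, about 0.6 kg, on rubber feet, whose white key is a square of 28 x 28 mm, in the middle of its lid; origin: centre of the underside, z up. All four boxes are alike but for the key's shape.
- square_key_top (a point): centre of the top face of the square key; 44 mm above the table when out, 36 mm when fully in; moves with the key
- square_key (a joint): how far this key has been pressed in, m: 0 out, 0.008 fully in. The white cap sits on a rubber cushion that gives about 3 N per mm, so its top yields under 1 mm before the key starts to move, and yields on softly when the key is fully in; 6 to 10 N is ample, over 20 N is too rough; it counts as in beyond 0.005. It moves straight down, resists with about 2 N, has no return spring and stays where it is left; even fully in its top is 8 mm above the lid
- loupe: black stand loupe, 36 mm across and high; loose bystander, not to be disturbed; origin: centre of its underside
- specimen: black mounted specimen, disc 30 mm across, 18 mm high; loose bystander, not to be disturbed; origin: centre of its underside
- usb_stick: blue usb stick 17 x 50 x 8 mm; loose bystander, not to be disturbed; origin: centre of its underside
- ref_block: round steel reference block, 52 mm across, 12 mm high; loose bystander, not to be disturbed; origin: centre of its underside
- petri_dish: clear dish, 61 mm across, 13 mm high; loose bystander, not to be disturbed; origin: centre of its underside
Things that resemble listed ones, but are neither listed nor needed, are in the scene too. What is shaped like the bar_box but red or turquoise is not meant.

How it is judged:
On the way, in this order (a step that is already met when the one before it is completed fails the run):
1. the bar key is pressed in (value of joint bar_key above 0.005 m), for 0.1 s.
2. the large round key is pressed in (value of joint large_key above 0.005 m), for 0.1 s.
3. the small round key is pressed in (value of joint small_key above 0.005 m), for 0.1 s.
At the end, for the whole second after the job is handed in: The bar, large round and small round keys are in by more than 5 of their 8 mm, the square key by less than 2 mm; all four boxes stand flat, at rest, within 20 mm of where they stood, and so do the five bystanders (value of joint each of bar_key, large_key, small_key above 0.005 m and value of joint square_key below 0.002 m and distance of each of bar_box, large_box, small_box, square_box, loupe, specimen, usb_stick, ref_block, petri_dish from where it was at the start of the episode below 0.02 m and angle between each of bar_box, large_box, small_box, square_box's own z axis and vertical below 0.1 rad and linear speed of each of bar_box, large_box, small_box, square_box below 0.02 m/s); the robot touches nothing.
It fails at once if a key is pressed (over 2 mm) before the one ahead of it in the order is in ((value of joint large_key above 0.002 m and value of joint bar_key below 0.005 m) or (value of joint small_key above 0.002 m and value of joint large_key below 0.005 m)).
It fails at once if the square key is pressed (over 2 mm) (value of joint square_key above 0.002 m).
It fails at once if a switch is pressed with more than 20 N (contact force between any of the fingers, the arm and bar_box above 20 N or contact force between any of the fingers, the arm and large_box above 20 N or contact force between any of the fingers, the arm and small_box above 20 N or contact force between any of the fingers, the arm and square_box above 20 N).
It fails at once if a switch box is lifted by more than 8 mm, tipped or shoved by more than 20 mm (height (world z) of any of bar_box, large_box, small_box, square_box above 0.008 m or distance of any of bar_box, large_box, small_box, square_box from where it was at the start of the episode above 0.02 m or angle between any of bar_box, large_box, small_box, square_box's own z axis and vertical above 0.2 rad).
It fails at once if a bystander is moved by more than 20 mm (distance of any of loupe, specimen, usb_stick, ref_block, petri_dish from where it was at the start of the episode above 0.02 m).
It also fails if it takes over 48 s, if anything falls off the work surface, if the arm or the gripper's body presses on something with over 40 N, if the wrist force passes 120 N, or if a joint passes its speed limit or range.

## Robot

A 7-joint arm with a two-finger parallel gripper is mounted at the origin on a cart in front of the work surface, level with it; the furniture and walls round the work are solid. World frame = base frame: x ahead of the robot, y to its left, z up, the work surface at z = 0. Lengths are in m, angles in rad, forces in N, time in s.
With the tool pointing down it reaches from about 0.425 to 0.95 m from the base axis. Payload 16.7 kg.
Tool frame: the origin (TCP) lies midway between the tips of the shut fingers; the grasp point (between the pads) lies 19 mm behind it; z points along the fingers, x is the direction in which the jaws open and shut, and the axes are right-handed (so a half turn about z gives the same grasp; the last joint's range is limited). The gripper opens to 94 mm and grips with 3 to 60 N. Pads are 16 mm wide; open, the fingers measure 119 mm over their backs; the gripper's body (75 mm by 177 mm) begins 78 mm behind the grasp point.
Start: joints at [1.087, 0.426, 0.074, 1.606, -0.034, 1.111, -0.067], TCP at [0.222, -0.637, 0.172] pointing down, gripper open.
Joint ranges: [-2.85, 2.85], [-0.5, 2.14], [-1.23, 1.37], [0.21, 2.46], [-1.02, 4.16], [0.16, 2.05], [-2.73, 2.73]. Speed limits (rad/s): [1.89, 1.89, 2.39, 2.39, 3.01, 3.01, 3.01].

## Interface

Orientations are given as a 3x3 rotation matrix whose columns are the frame's x, y, z axes.
In Python, from cell import monitor, snapshot, close_job gives the robot as it stands.
- The arm moves only by the tool send_rows, never from a script. Its argument "targets" is a list of rows, each a list of 5 numbers: the shift along the tool's x, y, z in mm, then the turn about the tool's z in rad, then the finger opening in mm, from 0 to 94. A call has 1 to 10 rows; each row is the pose to reach, as a shift and turn from the pose commanded when the call began, along the tool's axes at that moment; what a row does not reach only later rows make up. A row lasts 1/10 s, in which the tool goes at most 50 mm and 8.59 degrees, less where a joint would pass 70% of its speed; a pose out of reach is approached as far as the arm can. A call with a gripper value outside its range is refused whole. The fingers move at their own pace and stop on an object; "grip_force" is the grip in N (left out, the last holds). Time passes only in rows, so rows that repeat a pose let the fingers close. It gives the time, the measured TCP pose, the force and the opening at its end, in the units of the state.
- monitor.state(): the state, without advancing time (a new reading comes with each control period).
- snapshot(name): name is "scene" or "top"; returns a dict with "img" (420x560x3 uint8, red, green, blue), "vfov" (degrees; the focal length in pixels is half the picture's height over the tangent of half this angle, whatever the lens; pixels are square), "cx", "cy" (the principal point, pixels), "distortion" ([k1, k2, p1, p2, k3] as OpenCV has them; the pictures are not rectified), "eye" and "attitude" of the camera in the world. Camera axes: x right, y down, z forward; pixel columns grow to the right and rows downward; lengths in m; the calibration is good to about 2 mm. A picture is of the moment at which its call begins. There is no depth.
- close_job(): hands the job in, once; it reports no verdict.
The state is a dict: "time_s": time; "qpos": joint angles; "joint_velocities": joint speeds; "effort": joint torques, N m; "tcp_pos": TCP position; "ee_rot": TCP orientation; "force": force on the tool from outside, world axes, zero at the start; "moment": the same for the moment, N m; "grip_width": opening from 0.0 (shut) to 1.0 (fully open).
Only numpy, scipy, OpenCV 4.12 (cv2) and the standard library are available. Lean on these libraries where they do the work, as an engineer would, in place of code of your own. Each camera call takes 0.05 s, during which the arm holds its last target. There are 200 camera calls.

## Working session

There is one attempt and no reset: what is moved stays moved. The work goes in short steps, Python scripts to look and compute and a tool call to move; the robot and the scene stay as the last step left them, time stands still between calls to the robot, and variables do not carry over. Pictures are saved under pics/ and viewed, about 8 in all and at most 12, crops included, and the job is handed in when it is done.

Besides the shell and the picture viewer there is one more tool, called after "Request:" in YAML: its name, and indented under it one key for each argument. send_rows: Moves the arm, as the interface text tells. Its arguments: {"type":"object","properties":{"targets":{"type":"array","items":{"type":"array","items":{"type":"number"}}},"grip_force":{"type":"number"}},"required":["targets"]}

```bash
mkdir -p pics
cat > h.py <<'E'
import numpy as np,cv2
from cell import monitor,snapshot,close_job
def grab(n,f):
    s=snapshot(n); cv2.imwrite(f,np.ascontiguousarray(s["img"][:,:,::-1]))
    np.savez(f+".npz",**{k:np.array(v) for k,v in s.items()}); return s
def K(s):
    h=s["img"].shape[0]; f=h/2/np.tan(np.radians(float(s["vfov"]))/2)
    return np.array([[f,0,float(s["cx"])],[0,f,float(s["cy"])],[0,0,1]])
def world(s,px,z):
    u=cv2.undistortPoints(np.array(px,float).reshape(-1,1,2),K(s),np.array(s["distortion"],float))[:,0]
    d=np.c_[u,np.ones(len(u))]@np.array(s["attitude"]).T; e=np.array(s["eye"])
    return e+d*((z-e[2])/d[:,2])[:,None]
def proj(s,P):
    c=(np.array(P,float).reshape(-1,3)-np.array(s["eye"]))@np.array(s["attitude"])
    return cv2.projectPoints(c.reshape(-1,1,3),np.zeros(3),np.zeros(3),K(s),np.array(s["distortion"],float))[0][:,0]
E
python3 - <<'E'
from h import *
for n in("top","scene"):
    s=grab(n,f"pics/{n}0.png"); print(n,s["eye"],np.round(s["attitude"],3).tolist(),s["vfov"],s["cx"],s["cy"],s["distortion"])
st=monitor.state(); print(st)
E
```

```text
top [ 0.49079755 -0.02393138  1.18042434] [[-0.016, -0.999, 0.044], [-1.0, 0.015, -0.017], [0.016, -0.044, -0.999]] 53.01157866221483 278.72879414266373 205.3018845009369 [-0.10858079  0.          0.          0.          0.        ]
scene [-0.47177427  1.00578089  0.74267208] [[-0.733, -0.272, 0.624], [-0.68, 0.323, -0.658], [-0.023, -0.906, -0.422]] 46.406854175142485 278.68332003704893 206.98249487366184 [-0.18204856  0.          0.          0.          0.        ]
{'time_s': 0.1, 'qpos': array([ 1.08649875,  0.42665069,  0.07383691,  1.60653486, -0.03409653,
        1.11080122, -0.06708256]), 'joint_velocities': array([-0.00132443, -0.00152284,  0.00136622, -0.00098299, -0.00181652,
        0.00064932, -0.0016698 ]), 'effort': array([ 6.80004814e-03, -9.37478685e+01,  3.67644601e+00, -4.55048811e+01,
       -4.86310269e-02,  1.67899230e-02,  1.51213844e-04]), 'tcp_pos': array([ 0.22162891, -0.63712171,  0.1718613 ]), 'ee_rot': array([[ 3.28579874e-01, -9.44476082e-01, -4.42762734e-04],
       [-9.44475507e-01, -3.28580164e-01,  1.04558327e-03],
       [-1.13301145e-03,  7.46209364e-05, -9.99999355e-01]]), 'force': array([-0.87258527,  0.23384397,  0.0873312 ]), 'moment': array([0.05965779, 0.05668249, 0.04147846]), 'grip_width': 1.0034823846097773}
```

View pics/top0.png

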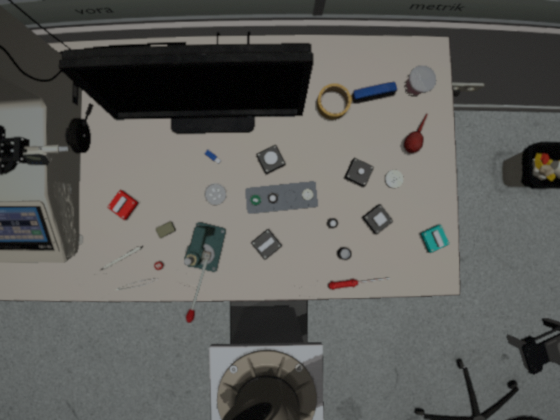

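View pics/scene0.png

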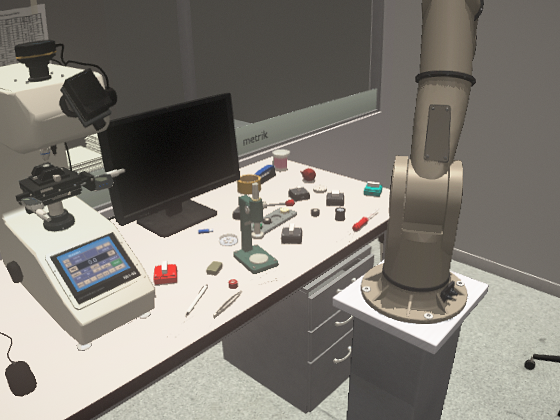

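Run:
```python
from h import *
im=cv2.imread("pics/top0.png")
C=[(271,159),(359,172),(377,219),(267,244)]
t=[cv2.resize(im[y-24:y+24,x-32:x+32],(400,300),interpolation=cv2.INTER_CUBIC) for x,y in C]
o=np.vstack([np.hstack(t[:2]),np.hstack(t[2:])]); cv2.imwrite("pics/crop1.png",np.clip(o*1.5,0,255).astype(np.uint8))
s=dict(np.load("pics/top0.png.npz"))
for x,y in C:
    g=cv2.cvtColor(im,cv2.COLOR_BGR2GRAY)[y-11:y+12,x-11:x+12]
    m=(g>105).astype(np.uint8); n,l,st,c=cv2.connectedComponentsWithStats(m)
    for i in range(1,n):
        if st[i,4]>8: 
            p=c[i]+[x-11,y-11]; print((x,y),p.round(1),st[i],world(s,[p],.044)[0].round(4))
```

```text
(271, 159) [261.8 148.8] [ 0  0  6  3 13] [6.957e-01 5.000e-04 4.400e-02]
(271, 159) [280.8 150.8] [18  0  5  9 25] [ 0.6894 -0.051   0.044 ]
(271, 159) [270.5 157.3] [  4   3  14  13 140] [ 0.672  -0.0226  0.044 ]
(271, 159) [260.6 168.6] [ 0 18  3  5  9] [0.6415 0.0047 0.044 ]
(271, 159) [279.7 169.3] [16 20  7  3 15] [ 0.6388 -0.0473  0.044 ]
(359, 172) [367.9 161.9] [16  0  7  4 16] [ 0.6564 -0.2892  0.044 ]
(359, 172) [361.  170.6] [11  7  5  6 25] [ 0.6325 -0.2693  0.044 ]
(359, 172) [369.2 180.4] [19 15  4  8 18] [ 0.6052 -0.2912  0.044 ]
(377, 219) [367.8 209.3] [ 0  0  6  5 18] [ 0.5264 -0.2853  0.044 ]
(377, 219) [386.7 209.8] [18  0  5  6 18] [ 0.5242 -0.3378  0.044 ]
(377, 219) [380.  218.6] [  8   4  13  14 110] [ 0.5005 -0.3184  0.044 ]
(377, 219) [367.1 228.3] [ 0 17  4  6 15] [ 0.4747 -0.2821  0.044 ]
(377, 219) [386.2 228.6] [17 18  6  5 19] [ 0.4728 -0.335   0.044 ]
(267, 244) [257.5 234. ] [ 0  0  5  4 13] [0.4645 0.0156 0.044 ]
(267, 244) [276.4 235. ] [17  0  6  7 23] [ 0.461  -0.0355  0.044 ]
(267, 244) [265.9 244.3] [ 2  5 16 14 99] [ 0.4366 -0.0068  0.044 ]
(267, 244) [275.9 253.4] [16 17  7  6 25] [ 0.4116 -0.0332  0.044 ]
(267, 244) [257.1 253.6] [ 0 18  4  5 14] [0.4119 0.0172 0.044 ]
```

View pics/crop1.png

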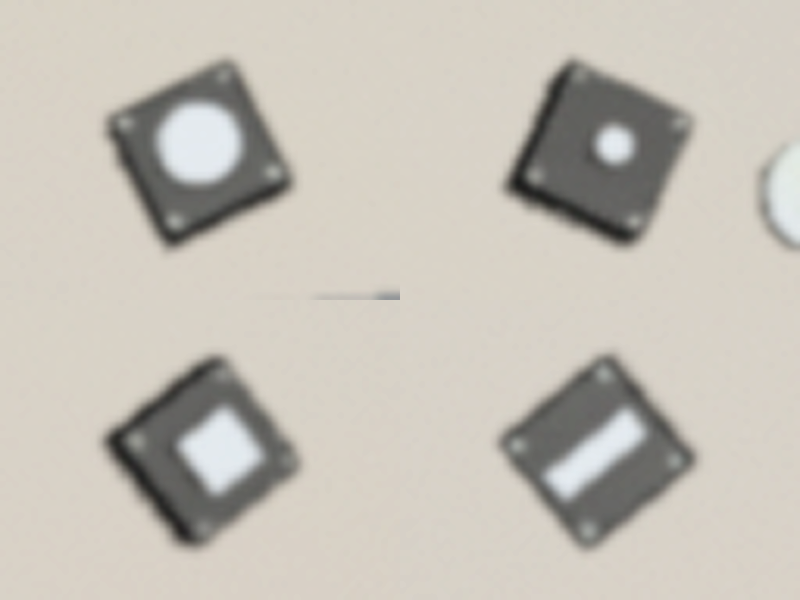

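Top crops: the large round key is the box at (270,157), the small round at (361,171), the square at (380,219) and the bar at (266,244). I'll work out obstacle clearances and the tool shifts next.

```bash
cat >> h.py <<'E'
def shift(tx,ty,tz,p=None):
    st=monitor.state(); R=np.array(st["ee_rot"]); d=R.T@(np.array([tx,ty,tz])-st["tcp_pos"])*1000
    print("shift mm",d.round(1),"tcp",st["tcp_pos"].round(4),"R x",R[:,0].round(3),"F",st["force"].round(2),"t",st["time_s"],"gw",round(st["grip_width"],3))
E
python3 - <<'E'
from h import *
s=dict(np.load("pics/top0.png.npz"))
for z in(0,.1,.2): print(z,"micro right edge",world(s,[(225,235),(222,265),(311,60),(311,115),(250,125)],z).round(3)[:,:2].tolist())
# lid-corner screws check at z=.028
for n,P in dict(large=[(261.8,148.8),(280.8,150.8),(260.6,168.6),(279.7,169.3)]).items(): print(n,world(s,P,.028).mean(0))
q=dict(np.load("pics/scene0.png.npz"))
print("keys in scene",proj(q,[(.4366,-.0068,.044),(.672,-.0226,.044),(.6325,-.2693,.044),(.5005,-.3184,.044)]).round(1).tolist())
im=cv2.imread("pics/scene0.png")[170:290,190:390]
cv2.imwrite("pics/crop2.png",cv2.resize(im,(800,480),interpolation=cv2.INTER_CUBIC))
shift(.45,-.40,.17); shift(.437,-.007,.17)
E
```

```text
0 micro right edge [[0.462, 0.108], [0.378, 0.117], [0.962, -0.144], [0.799, -0.14], [0.772, 0.034]]
0.1 micro right edge [[0.464, 0.097], [0.388, 0.106], [0.923, -0.134], [0.773, -0.13], [0.749, 0.029]]
0.2 micro right edge [[0.467, 0.086], [0.397, 0.094], [0.883, -0.124], [0.747, -0.12], [0.725, 0.024]]
large [ 0.66876933 -0.02320427  0.028     ]
keys in scene [[291.1, 225.9], [243.0, 204.0], [298.5, 185.7], [334.9, 190.7]]
shift mm [-148.9 -293.6    2. ] tcp [ 0.2216 -0.6371  0.1719] R x [ 0.329 -0.944 -0.001] F [-0.87  0.23  0.09] t 0.1 gw 1.003
shift mm [-524.4 -410.5    2.4] tcp [ 0.2216 -0.6371  0.1719] R x [ 0.329 -0.944 -0.001] F [-0.87  0.23  0.09] t 0.1 gw 1.003
```

View pics/crop2.png

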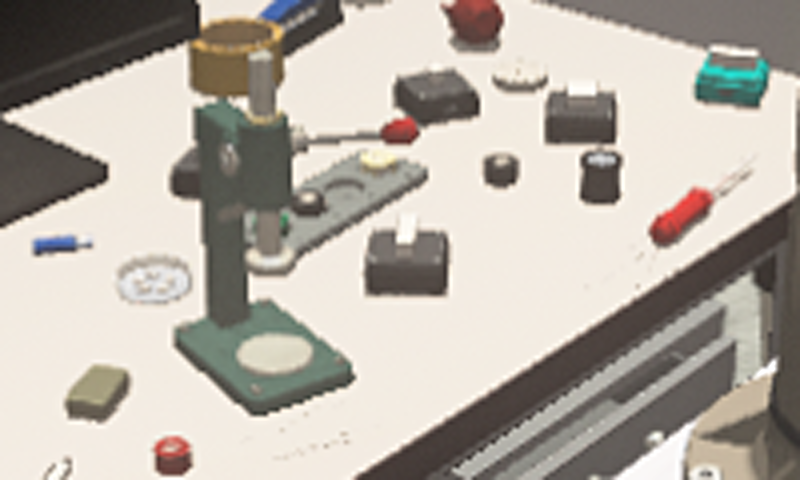

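The scene crop agrees with the reprojected keys: bar (404,224), small (434,63) and square (580,83) all land on their caps. The large key is hidden behind the press, which starts at y ≥ 0.108, so the gripper body clears it.

Request:
send_rows:
  targets:
    - [-22,-42,0,0.05,0]
    - [-44,-84,0,0.1,0]
    - [-66,-126,0,0.15,0]
    - [-88,-168,0,0.2,0]
    - [-110,-210,0,0.25,0]
    - [-130,-252,0,0.3,0]
    - [-149,-294,0,0.335,0]
    - [-149,-294,0,0.335,0]
    - [-149,-294,0,0.335,0]
  grip_force: 20

```text
time_s: 1.0
tcp_pos: [0.4511, -0.3992, 0.1722]
ee_rot: [[0.002, -1.0, -0.0], [-1.0, -0.002, 0.0], [-0.0, 0.0, -1.0]]
force: [-0.0, -0.5, -0.0]
grip_width: 0.267
```

Run:
```python
from h import *
shift(.437,-.007,.17); print(monitor.state()["qpos"].round(3))
```

```text
shift mm [-392.2   13.1    2.3] tcp [ 0.4511 -0.3992  0.1722] R x [ 0.002 -1.    -0.   ] F [-0.01 -0.51 -0.04] t 1.0 gw 0.267
[ 0.611  0.309  0.009  1.773 -0.003  1.06  -0.948]
```

Request:
send_rows:
  targets:
    - [-44,0,0,0,0]
    - [-88,2,0,0,0]
    - [-132,4,0,0,0]
    - [-176,6,0,0,0]
    - [-220,8,0,0,0]
    - [-264,10,0,0,0]
    - [-308,12,0,0,0]
    - [-352,13,0,0,0]
    - [-392,13,0,0,0]
    - [-392,13,0,0,0]

```text
time_s: 2.0
tcp_pos: [0.4375, -0.0049, 0.1727]
ee_rot: [[0.004, -1.0, 0.001], [-1.0, -0.004, 0.001], [-0.001, -0.001, -1.0]]
force: [0.8, -0.8, 0.3]
grip_width: 0.004
```

Request:
send_rows:
  targets:
    - [0,0,25,0,0]
    - [0,0,50,0,0]
    - [0,0,75,0,0]
    - [0,0,95,0,0]
    - [0,0,108,0,0]
    - [0,0,108,0,0]
    - [0,0,108,0,0]

```text
time_s: 2.7
tcp_pos: [0.4376, -0.0092, 0.0647]
ee_rot: [[-0.002, -1.0, -0.0], [-1.0, 0.002, -0.0], [0.0, 0.0, -1.0]]
force: [0.5, -0.5, -0.1]
grip_width: 0.004
```

Run:
```python
from h import *
shift(.4366,-.0068,.044); print(monitor.state()["qpos"].round(3))
s=grab("top","pics/top1.png"); q=grab("scene","pics/scene1.png")
a=cv2.resize(s["img"][200:290,210:330,::-1],(400,300),interpolation=cv2.INTER_CUBIC)
b=cv2.resize(q["img"][180:255,240:340,::-1],(400,300),interpolation=cv2.INTER_CUBIC)
cv2.imwrite("pics/crop3.png",np.hstack([a,b]))
```

```text
shift mm [-2.4  1.  20.7] tcp [ 0.4376 -0.0092  0.0647] R x [-0.002 -1.     0.   ] F [ 0.47 -0.48 -0.07] t 2.7 gw 0.004
[ 0.139  0.199 -0.293  2.206  0.084  0.747 -1.782]
```

View pics/crop3.png

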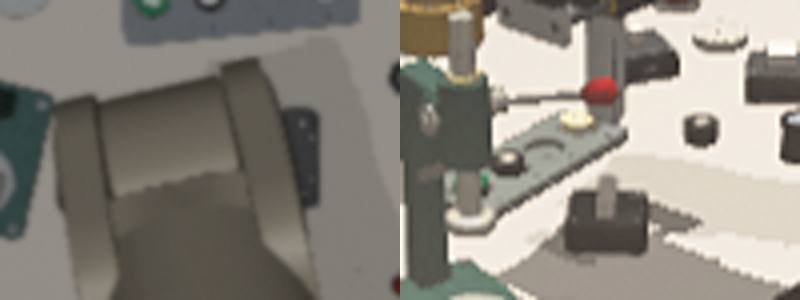

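Run:
```python
from h import *
q=dict(np.load("pics/scene1.png.npz"))
print(proj(q,[(.4376,-.0092,.0647),(.4376,-.0092,.14),(.4366,-.0068,.044)]).round(1).tolist())
cv2.imwrite("pics/crop4.png",cv2.resize(q["img"][60:270,160:440,::-1],(800,600),interpolation=cv2.INTER_CUBIC))
```

```text
[[291.3, 219.6], [291.1, 197.4], [291.1, 225.9]]
```

View pics/crop4.png

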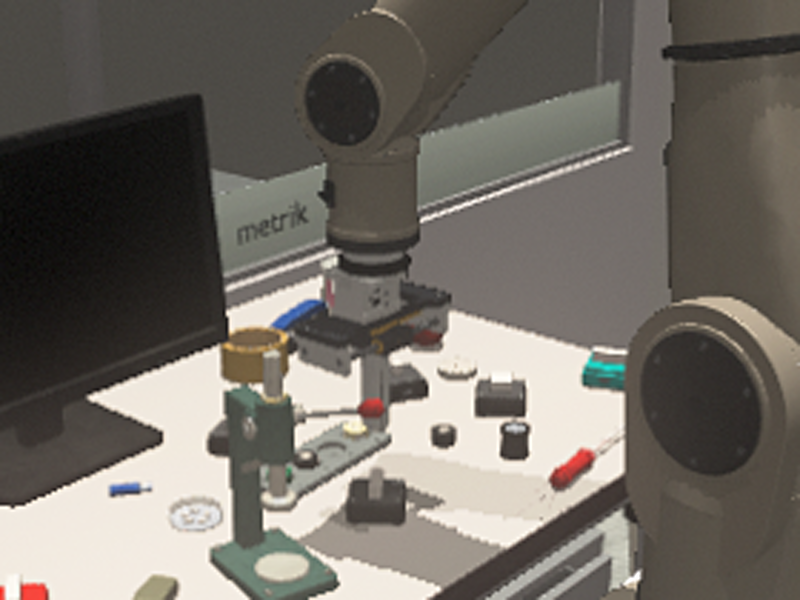

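Run:
```python
from h import *
a=cv2.imread("pics/scene0.png")[180:240,270:310]; b=cv2.imread("pics/scene1.png")[180:240,270:310]
cv2.imwrite("pics/crop5.png",np.hstack([cv2.resize(i,(400,600),interpolation=cv2.INTER_NEAREST) for i in(a,b)]))
```

```text
(no output)
```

View pics/crop5.png

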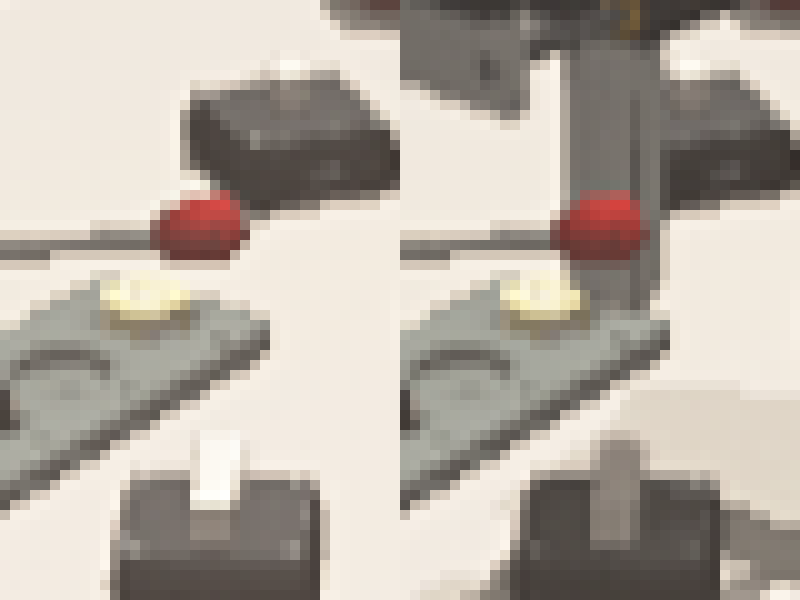

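Run:
```python
from h import *
a=cv2.imread("pics/scene0.png").astype(int); b=cv2.imread("pics/scene1.png").astype(int)
for r in range(198,226): print(r,''.join("%4d"%x for x in np.abs(b-a)[r,280:302].sum(1)),'|',''.join("%4d"%x for x in b[r,284:300].sum(1)//3))
s=dict(np.load("pics/top1.png.npz"))
print(proj(s,[(.4376,-.0092,z) for z in(.06,.16,.3,.45)]).round(1).tolist())
```

```text
198    1   2   2   4   4  18 198 366 389 403 347  57 101  51 119 140  18  26  23  25  28  28 |  234 239 168 113 110 111 110 113 115  86 110 117  78  62  62  61
199    1   3   3   3   0  15 191 373 286 253 271  74  18   6 119 143  21  26  28  34  21  22 |  233 239 174 116 111 114 115 119 120  88 111 117  78  60  58  59
200    3   3   2   3   0   8 146 268  64  12   5  13  19  26  88 151  34  26  15  11  13  14 |  235 243 156 108 105 110 113 113 114 102 114 116  74  63  89  93
201    3   3   2   2   4   5   3   3  11  12  13  16  19  18  40  23  22   9   9   8   5   5 |  240 207 113  92  97 103 108 106 105 104 114 113 108 185 202 201
202    7   7   5   6   3  10  21  15  22  21  27  26  25  16  56 295 114   2   1   2   3   3 |  217 117  76  88  90  93  95  91  92  93 104 108 175 238 239 238
203   14   9  11   9  11  12  22  18  20  23  18  19  18  10  13 384 108   2   2   3   0   1 |  140  87  74  80  81  83  83  79  86  82  83 104 204 236 236 233
204    9  17  18  12  13  23  23  18  18  13  19  23  11   2 256 389 104   2   0   3   3   4 |  106  80  68  73  74  77  74  73  78  73  94 
[... 2744 characters left out ...]
   3  10  15  16   5   5   3   2   3   7  15  50  55  59  65  69  66  68  67  68  67  67 |  107 184 237 239 237 237 229 217 214 214 213 212 212 212 212 212
223   20  14  13   5   8   1   0   0   7  20 129 167 165 142  73  62  62  68  67  67  72  69 |  204 236 237 235 237 220 197 185 186 196 212 213 214 212 212 212
224   16  12   3   4   0   0   3  23  22  82 275 325 329 295 111  62  67  69  67  73  63  68 |  238 236 235 227 228 193 154 138 137 151 189 212 213 211 212 211
225   10   4   3   1   3   1  23  60  61  96 328 354 352 360 128  67  64  67  67  65  62  69 |  237 236 229 216 216 181 136 129 130 130 174 210 215 213 213 213
[[266.7, 244.1], [266.2, 246.1], [265.3, 249.6], [263.9, 254.9]]
```

Request:
send_rows:
  targets:
    - [-1,1,2,0,0]
    - [-2,1,4,0,0]
    - [-2,1,6,0,0]
    - [-2,1,8,0,0]
    - [-2,1,10,0,0]
    - [-2,1,12,0,0]
    - [-2,1,14,0,0]
    - [-2,1,15,0,0]

```text
time_s: 3.6
tcp_pos: [0.4365, -0.0062, 0.0493]
ee_rot: [[-0.0, -1.0, -0.0], [-1.0, 0.0, 0.0], [-0.0, 0.0, -1.0]]
force: [-0.0, -0.6, 0.1]
grip_width: 0.004
```

Run:
```python
from h import *
shift(.4366,-.0068,.044)
s=grab("top","pics/top2.png"); q=grab("scene","pics/scene2.png"); st=monitor.state()
print(proj(q,[st["tcp_pos"]]).round(1))
a=cv2.imread("pics/scene1.png").astype(int); b=cv2.imread("pics/scene2.png").astype(int)
for r in range(205,230): print(r,''.join("%4d"%x for x in np.abs(b-a)[r,280:302].sum(1)),'|',''.join("%4d"%x for x in b[r,284:300].sum(1)//3))
```

```text
shift mm [ 0.6 -0.1  5.3] tcp [ 0.4365 -0.0062  0.0493] R x [-0. -1. -0.] F [-0.05 -0.63  0.08] t 3.6 gw 0.004
[[291.  224.4]]
205    6   3   3   1   1   3   2   3   6   4  11   2   6   2   1  14  91   3   3   2   0   3 |  200 200 109  69  70  71  68  71  69  83 110 103 232 235 233 232
206    2   2   2   3   1   4  52  21   4   2   5   3   6   5   2   7  92   3   2   2   2   0 |  239 245 154  96  94  96  97  97  97  95 111 105 231 235 233 232
207    1   1   0   3   1   3  82  31   2   4   5   6   3   2   1   4  94   8   2   4   0   3 |  236 241 168 113 112 112 116 116 118  99 110 103 232 236 233 232
208    4   0   0   0   1   9 121  75   4   3   6   2   2   4   7  55  34   1   2   1   0   2 |  231 238 168 113 111 112 114 114 116  98 109 103 231 235 233 232
209    2   2   1   4   2  13 168 315  72  23  11   2   5   4  16 205   9   3   2   0   1   2 |  237 239 167 113 108 110 114 115 115  99 109 105 231 235 233 233
210    2   3   1   5   2   8 138 259  58  18  26  43   3  18  29 357   4  11   0   3   1   2 |  234 235 171 116 109 111 113 113 114  99 110 105 238 238 233 232
211    3   1 
[... 2326 characters left out ...]
 236 237 229 219 180 135 127 129 131 174 211 214 213 213 213
226    4   1   1   6   1  26  52  11   1   0   2   2   3   2   2   7   4   4   1   2   3   3 |  228 228 222 207 205 161 133 131 131 128 182 215 218 217 217 216
227    2   4   2  17   0  68   9   6   3   4   3   2   0   2   2   1   1   3   7   4   4   6 |  161 159 142 138 140 129 131 131 132 127 141 166 169 169 167 188
228    2  27  10   8   7   1   5   2   5   2   5   5   2   5   3   4  30   1   5   0   3   7 |   70  68  67  66  64 105 129 131 132 128  80  80  92  94  94 126
229    2  33  20   7   5   3   4   4   2  11   3   1   4   9   5  12  37  10   5   7  35   6 |   69  74  72  71  69 119 132 133 134 126  81  69  84  89  86  83
```

Reading the picture numerically, the finger tip sits about 30 mm higher than the reported TCP, while its columns (both cameras) agree. I can't rule on height from this, so I'll descend slowly and judge by force.

Request:
send_rows:
  targets:
    - [0,0,1,0,0]
    - [0,0,2,0,0]
    - [0,0,3,0,0]
    - [0,0,4,0,0]
    - [0,0,5,0,0]
    - [0,0,6,0,0]
    - [0,0,6,0,0]

```text
time_s: 4.4
tcp_pos: [0.4365, -0.0062, 0.0434]
ee_rot: [[-0.0, -1.0, -0.0], [-1.0, 0.0, 0.0], [-0.0, 0.0, -1.0]]
force: [0.2, 0.0, -0.8]
grip_width: 0.004
```

Request:
send_rows:
  targets:
    - [0,0,0.5,0,0]
    - [0,0,1,0,0]
    - [0,0,1.5,0,0]
    - [0,0,2,0,0]
    - [0,0,2,0,0]

```text
time_s: 4.9
tcp_pos: [0.4366, -0.0062, 0.0415]
ee_rot: [[-0.0, -1.0, -0.0], [-1.0, 0.0, 0.0], [-0.0, 0.0, -1.0]]
force: [0.1, 0.6, 0.8]
grip_width: 0.007
```

Request:
send_rows:
  targets:
    - [0,0,0.5,0,0]
    - [0,0,1,0,0]
    - [0,0,1.5,0,0]
    - [0,0,2,0,0]
    - [0,0,2,0,0]

```text
time_s: 5.4
tcp_pos: [0.4365, -0.0062, 0.0394]
ee_rot: [[-0.0, -1.0, -0.0], [-1.0, 0.0, 0.0], [-0.0, 0.0, -1.0]]
force: [-0.1, -0.0, 0.9]
grip_width: 0.003
```

Run:
```python
from h import *
shift(.4366,-.0068,.033)
q=grab("scene","pics/scene3.png")
b=cv2.imread("pics/scene3.png").astype(int)
for r in range(212,234): print(r,''.join("%4d"%x for x in b[r,284:300].sum(1)//3))
print([monitor.state()["force"].round(2).tolist() for _ in range(3)])
```

```text
shift mm [ 0.6 -0.1  6.4] tcp [ 0.4365 -0.0062  0.0394] R x [-0. -1. -0.] F [-0.14 -0.05  0.87] t 5.4 gw 0.003
212  118 119 115 110 110 110 112 113 115  97 111 110 132 231 235 233
213  123 122 118 111 110 112 113 114 114  99 110 110 100 230 235 233
214  146 146 118 110 110 111 111 113 115  98 110 111  80 229 235 233
215  165 167 122 109 111 111 108 114 115  97 109 107 182 234 234 233
216  163 166 148 129 111 110 109 113 115  97 107 141 234 236 233 232
217  163 163 167 138 124 111 105 111 114  89 102 209 236 234 233 233
218  164 158 150 113 113  96 115 123 112  76 137 234 237 235 234 234
219  149 126 109  95  91 102 196 211 166 145 191 224 225 224 224 223
220  112  89  83 108 189 203 238 232 209 202 212 212 210 211 210 210
221   85  79 183 204 236 239 237 217 212 214 212 210 211 212 212 210
222  104 183 238 238 236 237 229 215 214 213 212 212 211 211 212 212
223  204 236 236 235 236 219 195 187 183 195 211 214 211 212 212 212
224  237 235 234 236 229 193 153 138 138 150 189 211 211 212 211 211
225  236 236 237 229 218 180 136 128 127 129 175 211 213 212 212 212
226  228 228 221 205 205 161 133 131 131 129 182 216 218 218 217 217
227  160 159 142 139 140 128 131 131 133 125 140 166 168 167 167 187
228   71  66  67  65  64 103 130 133 132 127  80  79  81  94  95 125
229   69  71  72  70  70 120 133 132 132 125  80  69  70  85  86  83
230   72  74  74  72  71 125 129 127 129 113  79  72  73  74  73  74
231   74  73  73  73  69 119 125 123 125 108  78  73  72  74  73  73
232   73  74  74  72  70 120 125 125 125 108  78  72  72  75  72  77
233   73  73  74  73  70 126 127 126 128 105  75  76  79  79  77  82
[[0.22, 0.79, 0.17], [0.22, 0.79, 0.17], [0.22, 0.79, 0.17]]
```

Run:
```python
from h import *
s=grab("top","pics/top3.png")
i=s["img"][180:330,180:380,::-1].astype(float)
cv2.imwrite("pics/crop6.png",np.clip(cv2.resize(i,(800,600),interpolation=cv2.INTER_CUBIC)*1.6,0,255))
```

```text
[ WARN:0@1.920] global loadsave.cpp:1063 imwrite_ Unsupported depth image for selected encoder is fallbacked to CV_8U.
```

View pics/crop6.png

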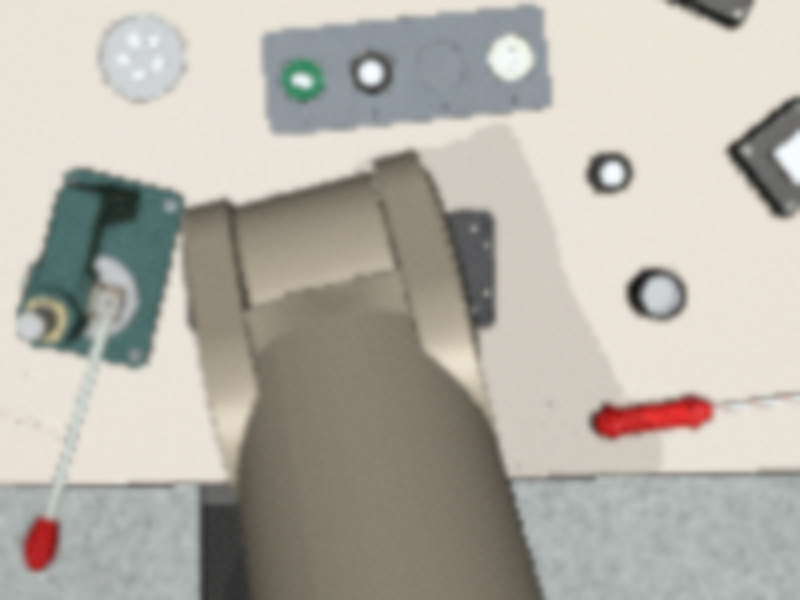

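The body end is seen at (294–304, 232–261) and agrees with the reported x,y to about 2 mm. So only the height is off, with the true tip about 30 mm above the reading. I'll keep going down, guided by force.

Request:
send_rows:
  targets:
    - [0,0,1,0,0]
    - [0,0,2,0,0]
    - [0,0,3,0,0]
    - [0,0,4,0,0]
    - [0,0,5,0,0]
    - [0,0,5,0,0]

```text
time_s: 6.1
tcp_pos: [0.4365, -0.0062, 0.0344]
ee_rot: [[-0.0, -1.0, -0.0], [-1.0, 0.0, 0.0], [-0.0, 0.0, -1.0]]
force: [-0.4, -0.2, -0.1]
grip_width: 0.005
```

Request:
send_rows:
  targets:
    - [0,0,1,0,0]
    - [0,0,2,0,0]
    - [0,0,3,0,0]
    - [0,0,4,0,0]
    - [0,0,5,0,0]
    - [0,0,5,0,0]

```text
time_s: 6.7
tcp_pos: [0.4365, -0.0062, 0.0294]
ee_rot: [[-0.0, -1.0, -0.0], [-1.0, 0.0, 0.0], [-0.0, 0.0, -1.0]]
force: [-0.1, 0.1, 0.3]
grip_width: 0.009
```

Run:
```python
from h import *
shift(.4366,-.0068,.033)
q=grab("scene","pics/scene4.png")
b=cv2.imread("pics/scene4.png").astype(int)
for r in range(216,234): print(r,''.join("%4d"%x for x in b[r,284:300].sum(1)//3))
```

```text
shift mm [ 0.6 -0.1 -3.6] tcp [ 0.4365 -0.0062  0.0294] R x [-0. -1. -0.] F [-0.11  0.14  0.29] t 6.7 gw 0.009
216  164 165 155 118 109 111 107 114 115  92 108 107 204 235 234 233
217  164 163 181 124 109 112 108 114 114  86 109 106 202 234 234 232
218  164 157 179 124 109 111 108 114 115  86 108 104 220 235 235 234
219  150 124 137 127 108 109 106 113 116  84 105 132 221 226 224 223
220  112  91  80 122 141 107 102 108 114  84 103 183 212 212 210 211
221   85  80 182 204 216 202 177 128 110  77 129 208 214 212 211 211
222  105 183 237 239 239 241 223 192 160 148 186 212 213 211 211 213
223  203 236 237 235 236 221 198 189 171 183 213 214 212 211 212 211
224  238 235 235 235 229 195 154 136 139 151 189 213 212 211 211 212
225  236 236 237 229 218 181 134 128 129 129 174 210 214 213 213 212
226  227 230 221 206 205 160 132 130 130 129 183 217 218 218 216 216
227  161 157 141 138 138 130 130 131 133 126 140 166 170 168 166 187
228   70  65  64  65  65 104 130 131 131 128  81  78  79  78  91 127
229   69  70  71  71  66 120 133 131 133 126  80  70  70  69  85  85
230   71  74  74  72  67 125 127 127 127 114  79  72  73  74  72  71
231   73  71  71  72  70 120 123 123 124 107  77  73  73  74  73  72
232   72  73  73  72  69 120 126 123 126 107  78  72  76  73  74  73
233   73  73  74  73  71 124 127 126 127 104  76  77  77  74  77  77
```

Request:
send_rows:
  targets:
    - [0,0,1,0,0]
    - [0,0,2,0,0]
    - [0,0,3,0,0]
    - [0,0,4,0,0]
    - [0,0,5,0,0]
    - [0,0,5,0,0]

```text
time_s: 7.35
tcp_pos: [0.4365, -0.0062, 0.0244]
ee_rot: [[-0.0, -1.0, -0.0], [-1.0, 0.0, 0.0], [-0.0, 0.0, -1.0]]
force: [0.4, -0.0, -0.0]
grip_width: 0.008
```

Request:
send_rows:
  targets:
    - [0,0,1,0,0]
    - [0,0,2,0,0]
    - [0,0,3,0,0]
    - [0,0,4,0,0]
    - [0,0,4,0,0]

```text
time_s: 7.85
tcp_pos: [0.4365, -0.0062, 0.0204]
ee_rot: [[-0.0, -1.0, -0.0], [-1.0, 0.0, 0.0], [-0.0, 0.0, -1.0]]
force: [0.6, -0.1, 1.2]
grip_width: 0.006
```

Run:
```python
from h import *
shift(.4366,-.0068,.033)
q=grab("scene","pics/scene5.png")
b=cv2.imread("pics/scene5.png").astype(int)
for r in range(218,234): print(r,''.join("%4d"%x for x in b[r,284:300].sum(1)//3))
```

```text
shift mm [  0.6  -0.1 -12.6] tcp [ 0.4365 -0.0062  0.0204] R x [-0. -1. -0.] F [ 0.6  -0.05  1.16] t 7.85 gw 0.006
218  163 155 178 125 110 111 109 114 115  86 109 107 202 235 235 235
219  149 122 176 125 110 111 108 113 116  85 108 107 189 224 226 223
220  111  87 133 114 110 111 108 114 116  85 107 106 178 210 210 210
221   85  81 134 113 108 110 110 113 115  84 107 119 194 212 212 211
222  104 184 221 161 108 106 111 112 114  85 107 159 210 214 212 212
223  204 237 240 223 180 126 107 107 114  83 116 195 214 212 212 211
224  238 236 235 239 223 172 126 115 114  92 156 211 214 212 212 212
225  236 236 237 230 221 181 138 128 126 122 181 214 213 213 213 212
226  228 226 221 206 204 162 132 131 131 130 183 215 219 217 217 216
227  160 153 139 139 140 128 132 132 132 125 139 166 168 168 167 188
228   71  67  63  65  65 104 129 131 132 128  80  77  79  80  91 127
229   70  71  72  72  68 119 133 133 133 125  81  70  69  71  82  84
230   71  73  70  72  69 125 128 125 128 114  78  70  71  74  72  70
231   72  73  72  73  70 120 123 122 124 107  78  73  71  73  73  75
232   73  72  74  72  69 121 125 123 125 107  77  73  71  73  73  73
233   70  72  73  73  69 125 126 125 128 104  77  77  79  74  76  77
```

Request:
send_rows:
  targets:
    - [0,0,1,0,0]
    - [0,0,2,0,0]
    - [0,0,3,0,0]
    - [0,0,4,0,0]
    - [0,0,4,0,0]

```text
time_s: 8.4
tcp_pos: [0.4365, -0.0062, 0.0164]
ee_rot: [[-0.0, -1.0, -0.0], [-1.0, 0.0, 0.0], [-0.0, 0.0, -1.0]]
force: [0.2, -0.9, -0.7]
grip_width: 0.005
```

Request:
send_rows:
  targets:
    - [0,0,1,0,0]
    - [0,0,2,0,0]
    - [0,0,3,0,0]
    - [0,0,3,0,0]

```text
time_s: 8.8
tcp_pos: [0.4365, -0.0061, 0.0134]
ee_rot: [[-0.0, -1.0, -0.0], [-1.0, 0.0, 0.0], [-0.0, 0.0, -1.0]]
force: [-1.0, -0.7, 0.0]
grip_width: 0.005
```

Request:
send_rows:
  targets:
    - [0,0,1,0,0]
    - [0,0,2,0,0]
    - [0,0,2,0,0]

```text
time_s: 9.1
tcp_pos: [0.4365, -0.0062, 0.0114]
ee_rot: [[-0.0, -1.0, -0.0], [-1.0, 0.0, 0.0], [-0.0, 0.0, -1.0]]
force: [0.1, -0.4, -0.5]
grip_width: 0.008
```

Request:
send_rows:
  targets:
    - [0,0,1,0,0]
    - [0,0,2,0,0]
    - [0,0,2,0,0]

```text
time_s: 9.4
tcp_pos: [0.4366, -0.0062, 0.0094]
ee_rot: [[-0.0, -1.0, 0.0], [-1.0, 0.0, 0.0], [-0.0, -0.0, -1.0]]
force: [-0.5, 0.3, 2.1]
grip_width: 0.004
```

Request:
send_rows:
  targets:
    - [0,0,1,0,0]
    - [0,0,2,0,0]
    - [0,0,2,0,0]

```text
time_s: 9.7
tcp_pos: [0.4366, -0.0062, 0.0074]
ee_rot: [[-0.0, -1.0, -0.0], [-1.0, 0.0, 0.0], [-0.0, 0.0, -1.0]]
force: [0.1, -1.0, 2.1]
grip_width: 0.007
```

Run:
```python
from h import *
shift(.4366,-.0068,.033)
q=grab("scene","pics/scene6.png")
b=cv2.imread("pics/scene6.png").astype(int)
for r in range(218,236): print(r,''.join("%4d"%x for x in b[r,284:300].sum(1)//3))
```

```text
shift mm [  0.6   0.  -25.6] tcp [ 0.4366 -0.0062  0.0074] R x [-0. -1. -0.] F [ 0.14 -1.03  2.08] t 9.7 gw 0.007
218  162 155 178 124 109 109 108 112 114  92 109 106 201 235 234 234
219  149 121 174 122 107 111 108 113 115  84 107 107 203 224 233 234
220  111  87 173 124 109 110 107 113 115  85 109 107 191 211 222 224
221   83  79 171 124 109 110 108 115 115  84 108 106 180 211 211 210
222  103 186 183 123 108 109 107 112 115  85 110 107 180 211 212 212
223  204 240 196 122 110 110 111 112 117  84 108 107 179 210 212 211
224  238 240 192 118 107 112 110 110 113  84 109 106 179 211 212 211
225  236 240 206 124 108 111 111 112 116  86 106 120 195 213 213 212
226  227 228 201 148 110 107 108 113 115  86 106 163 215 219 216 216
227  159 154 137 123  91  94 107 108 115  86 107 147 169 170 166 187
228   69  66  67  65  68  96 119 117 118  96  93  82  80  79  78 124
229   67  70  71  71  67 106 131 129 128 119  80  69  69  71  69  82
230   70  71  72  71  68 126 133 131 133 127  82  70  72  72  73  71
231   72  72  72  72  67 130 129 127 128 114  79  70  72  72  72  70
232   70  72  73  70  67 119 125 123 126 107  76  72  72  72  71  71
233   71  72  73  71  68 121 126 124 124 108  77  71  72  73  76  77
234   77  72  72  73  71 107 113 109 111  96  79  76  77  76  87  94
235   77  73  73  72  69  83  84  82  86  80  77  79  79  81  87  89
```

Contact came at a reported z of about 0.010, so the TCP reads about 34 mm low. The force holds at a steady 2 N, so the key is sliding. I'll carry on until the force rises.

Request:
send_rows:
  targets:
    - [0,0,1,0,0]
    - [0,0,2,0,0]
    - [0,0,3,0,0]
    - [0,0,3,0,0]

```text
time_s: 10.15
tcp_pos: [0.4366, -0.0062, 0.0044]
ee_rot: [[-0.0, -1.0, -0.0], [-1.0, 0.0, 0.0], [-0.0, 0.0, -1.0]]
force: [0.2, -0.4, 0.6]
grip_width: 0.003
```

Request:
send_rows:
  targets:
    - [0,0,1,0,0]
    - [0,0,2,0,0]
    - [0,0,2,0,0]

```text
time_s: 10.45
tcp_pos: [0.4366, -0.0062, 0.0024]
ee_rot: [[-0.0, -1.0, -0.0], [-1.0, 0.0, 0.0], [-0.0, 0.0, -1.0]]
force: [-0.2, 0.0, 1.8]
grip_width: 0.005
```

Request:
send_rows:
  targets:
    - [0,0,0.5,0,0]
    - [0,0,1,0,0]
    - [0,0,1,0,0]

```text
time_s: 10.75
tcp_pos: [0.4367, -0.0062, 0.0015]
ee_rot: [[-0.0, -1.0, 0.0], [-1.0, 0.0, 0.0], [-0.0, -0.0, -1.0]]
force: [-1.2, -0.6, 5.0]
grip_width: 0.006
```

Request:
send_rows:
  targets:
    - [0,0,0.5,0,0]
    - [0,0,1,0,0]
    - [0,0,1,0,0]

```text
time_s: 11.05
tcp_pos: [0.4367, -0.0062, 0.0006]
ee_rot: [[-0.0, -1.0, 0.0], [-1.0, 0.0, 0.0], [-0.0, -0.0, -1.0]]
force: [-2.4, 0.0, 7.3]
grip_width: 0.003
```

Request:
send_rows:
  targets:
    - [0,0,-3,0,0]
    - [0,0,-10,0,0]
    - [0,0,-40,0,0]
    - [0,0,-80,0,0]
    - [0,0,-110,0,0]
    - [0,0,-130,0,0]
    - [0,0,-130,0,0]

```text
time_s: 11.75
tcp_pos: [0.4381, -0.0061, 0.1334]
ee_rot: [[-0.0, -1.0, 0.005], [-1.0, 0.0, -0.0], [0.0, -0.005, -1.0]]
force: [-0.2, 0.1, -0.6]
grip_width: 0.008
```

Run:
```python
from h import *
shift(.672,-.0226,.13)
q=grab("scene","pics/scene7.png")
b=cv2.imread("pics/scene7.png").astype(int);a=cv2.imread("pics/scene0.png").astype(int)
for r in range(220,236): print(r,''.join("%4d"%x for x in a[r,286:298].sum(1)//3),'|',''.join("%4d"%x for x in b[r,286:298].sum(1)//3))
```

```text
shift mm [  16.4 -233.9    4.4] tcp [ 0.4381 -0.0061  0.1334] R x [-0. -1.  0.] F [-0.23  0.11 -0.55] t 11.75 gw 0.008
220   90 113 191 206 237 237 236 234 234 234 234 234 |   86 110 190 205 236 237 228 225 214 211 214 213
221  186 206 238 239 236 234 234 235 234 234 235 233 |  184 203 237 238 237 228 214 210 212 213 212 212
222  238 238 236 235 234 234 232 234 234 235 234 234 |  237 239 236 236 227 213 212 212 212 212 212 213
223  237 235 234 227 240 240 241 243 236 234 234 234 |  237 235 226 226 214 212 212 212 212 212 213 211
224  234 235 235 220 245 247 246 249 226 232 235 234 |  236 228 213 211 212 215 214 213 213 212 213 213
225  236 236 236 213 245 247 247 250 216 232 236 236 |  229 216 214 216 198 196 185 201 214 214 214 213
226  229 229 227 220 246 247 248 243 217 236 240 239 |  204 202 204 192 159 151 137 160 194 217 218 218
227  169 169 164 221 248 247 249 231 177 191 196 195 |  147 148 147 133 132 131 131 131 136 159 167 169
228  108 107 101 212 248 248 251 225 125 107 107 109 |   84  83  83  93 127 133 133 137  99  81  94  97
229  115 113 104 245 253 252 254 204 120 110 114 116 |   74  72  71 101 131 134 133 136  96  99 101 103
230  115 113 107 218 225 222 226 149 114 114 116 117 |   76  74  72 110 133 132 134 130  83  84  89  89
231  114 113 111 127 127 126 129 108 113 114 115 115 |   75  76  70 128 134 133 156 134  83  74  78  78
232  114 115 113 133 133 133 135 111 113 114 114 117 |   75  75  72 135 135 132 160 126  84  80  83  84
233  115 115 114 138 135 134 136 116 113 114 116 115 |   77  75  71 126 131 129 143 113  85  84  83  83
234  116 115 114 117 114 113 113 115 114 115 116 115 |   76  75  74 108 112 112 119 102  85  82  82  84
235  104 106 106  97  94  93  97 107 108 108 109 110 |   76  76  76  85  84  89  92  86  81  81  82  84
```

Bar key is in: its top edge dropped 2.4 px, about 8 mm. Next is the large key.

Request:
send_rows:
  targets:
    - [3,-35,0,0,0]
    - [6,-75,0,0,0]
    - [9,-115,0,0,0]
    - [12,-155,0,0,0]
    - [14,-195,0,0,0]
    - [16,-225,0,0,0]
    - [16,-234,0,0,0]
    - [16,-234,0,0,0]
    - [16,-234,0,0,0]

```text
time_s: 12.7
tcp_pos: [0.6692, -0.022, 0.1296]
ee_rot: [[0.0, -1.0, -0.002], [-1.0, -0.0, 0.0], [-0.0, 0.002, -1.0]]
force: [-0.2, 0.0, -0.0]
grip_width: 0.005
```

Request:
send_rows:
  targets:
    - [0,0,25,0,0]
    - [0,0,50,0,0]
    - [0,0,70,0,0]
    - [0,0,75,0,0]
    - [0,0,75,0,0]
    - [0,0,75,0,0]

```text
time_s: 13.3
tcp_pos: [0.6709, -0.0222, 0.0568]
ee_rot: [[-0.0, -1.0, 0.001], [-1.0, 0.0, 0.0], [-0.0, -0.001, -1.0]]
force: [0.8, -0.5, -0.1]
grip_width: 0.003
```

Run:
```python
from h import *
shift(.672,-.0226,.044)
s=grab("top","pics/top4.png"); q=grab("scene","pics/scene8.png"); st=monitor.state()
p=st["tcp_pos"]
print("scene tip if dz=0,34mm",proj(q,[p,p+[0,0,.034]]).round(1).tolist(),"top body z+.13+.034",proj(s,[p+[0,dy,.17] for dy in(-.0885,0,.0885)]).round(1).tolist())
a=cv2.resize(s["img"][110:210,210:330,::-1],(400,333),interpolation=cv2.INTER_CUBIC); a=np.clip(a*1.5,0,255).astype(np.uint8)
b=cv2.resize(q["img"][150:233,200:300,::-1],(400,333),interpolation=cv2.INTER_CUBIC)
cv2.imwrite("pics/crop7.png",np.hstack([a,b]))
```

```text
shift mm [ 0.4 -1.1 12.8] tcp [ 0.6709 -0.0222  0.0568] R x [-0. -1. -0.] F [ 0.81 -0.53 -0.07] t 13.3 gw 0.003
scene tip if dz=0,34mm [[242.9, 200.7], [242.3, 191.6]] top body z+.13+.034 [[308.7, 144.5], [270.0, 145.0], [231.3, 145.6]]
```

View pics/crop7.png

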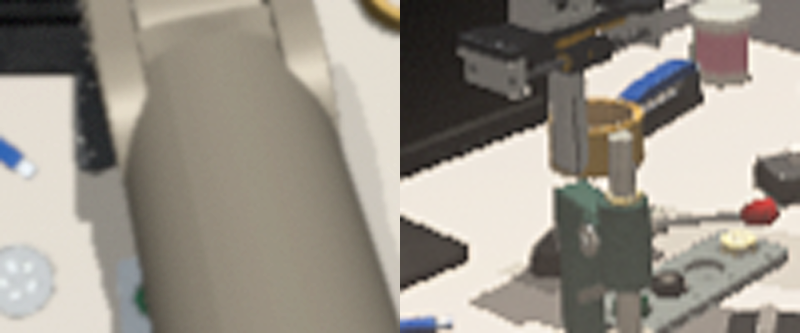

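The tip at (242.5,193) again fits a 34 mm height offset, and the columns agree.

Request:
send_rows:
  targets:
    - [0,-1,8,0,0]
    - [0,-1,16,0,0]
    - [0,-1,24,0,0]
    - [0,-1,32,0,0]
    - [0,-1,36,0,0]
    - [0,-1,38,0,0]
    - [0,-1,40,0,0]
    - [0,-1,42,0,0]
    - [0,-1,42,0,0]

```text
time_s: 14.3
tcp_pos: [0.6716, -0.0223, 0.0134]
ee_rot: [[-0.0, -1.0, 0.0], [-1.0, 0.0, 0.0], [-0.0, -0.0, -1.0]]
force: [0.6, -0.2, 0.9]
grip_width: 0.005
```

Request:
send_rows:
  targets:
    - [0,0,1,0,0]
    - [0,0,2,0,0]
    - [0,0,3,0,0]
    - [0,0,4,0,0]
    - [0,0,5,0,0]
    - [0,0,6,0,0]
    - [0,0,6,0,0]

```text
time_s: 15.0
tcp_pos: [0.6717, -0.0222, 0.0074]
ee_rot: [[-0.0, -1.0, 0.0], [-1.0, 0.0, 0.0], [-0.0, -0.0, -1.0]]
force: [0.1, 0.6, 1.3]
grip_width: 0.005
```

Request:
send_rows:
  targets:
    - [0,0,1,0,0]
    - [0,0,2,0,0]
    - [0,0,3,0,0]
    - [0,0,4,0,0]
    - [0,0,4.5,0,0]
    - [0,0,5,0,0]
    - [0,0,5,0,0]

```text
time_s: 15.7
tcp_pos: [0.6716, -0.0222, 0.0025]
ee_rot: [[-0.0, -1.0, 0.0], [-1.0, 0.0, 0.0], [-0.0, -0.0, -1.0]]
force: [0.4, -0.7, 2.8]
grip_width: 0.007
```

Request:
send_rows:
  targets:
    - [0,0,0.5,0,0]
    - [0,0,1,0,0]
    - [0,0,1,0,0]

```text
time_s: 16.0
tcp_pos: [0.6717, -0.0222, 0.0016]
ee_rot: [[-0.0, -1.0, 0.0], [-1.0, 0.0, 0.0], [-0.0, -0.0, -1.0]]
force: [-0.7, -1.3, 4.5]
grip_width: 0.006
```

Request:
send_rows:
  targets:
    - [0,0,0.5,0,0]
    - [0,0,1,0,0]
    - [0,0,1,0,0]

```text
time_s: 16.3
tcp_pos: [0.6717, -0.0222, 0.0007]
ee_rot: [[-0.0, -1.0, 0.0], [-1.0, 0.0, 0.0], [-0.0, -0.0, -1.0]]
force: [-0.5, 0.5, 7.1]
grip_width: 0.005
```

Request:
send_rows:
  targets:
    - [0,0,-3,0,0]
    - [0,0,-10,0,0]
    - [0,0,-40,0,0]
    - [0,0,-80,0,0]
    - [0,0,-110,0,0]
    - [0,0,-110,0,0]

```text
time_s: 16.9
tcp_pos: [0.6738, -0.0221, 0.1153]
ee_rot: [[-0.0, -1.0, 0.006], [-1.0, 0.0, 0.0], [-0.0, -0.006, -1.0]]
force: [0.1, 0.0, 0.1]
grip_width: 0.004
```

Run:
```python
from h import *
shift(.6325,-.2693,.11)
```

```text
shift mm [247.2  41.2   5. ] tcp [ 0.6738 -0.0221  0.1153] R x [-0. -1. -0.] F [0.13 0.   0.15] t 16.9 gw 0.004
```

Request:
send_rows:
  targets:
    - [40,7,0,0,0]
    - [80,14,0,0,0]
    - [120,20,0,0,0]
    - [160,27,0,0,0]
    - [200,33,0,0,0]
    - [235,38,0,0,0]
    - [247,39,0,0,0]
    - [247,39,0,0,0]
    - [247,39,0,0,0]

```text
time_s: 17.8
tcp_pos: [0.6326, -0.2675, 0.11]
ee_rot: [[0.001, -1.0, -0.0], [-1.0, -0.001, 0.001], [-0.001, 0.0, -1.0]]
force: [0.0, -0.3, -0.3]
grip_width: 0.007
```

Request:
send_rows:
  targets:
    - [0,0,20,0,0]
    - [0,0,40,0,0]
    - [0,0,55,0,0]
    - [0,0,55,0,0]
    - [0,0,55,0,0]

```text
time_s: 18.3
tcp_pos: [0.6329, -0.2683, 0.0557]
ee_rot: [[0.001, -1.0, -0.0], [-1.0, -0.001, 0.0], [-0.0, 0.0, -1.0]]
force: [0.3, -0.3, 0.7]
grip_width: 0.004
```

Run:
```python
from h import *
shift(.6325,-.2693,.0105)
s=grab("top","pics/top5.png"); q=grab("scene","pics/scene9.png"); st=monitor.state(); p=st["tcp_pos"]
print("scene tip centre dz=34",proj(q,[p+[0,0,.034],p+[0,0,.131],[.6325,-.2693,.044]]).round(1).tolist(),"top body",proj(s,[p+[0,dy,.17] for dy in(-.0885,0,.0885)]).round(1).tolist())
g=s["img"].mean(2)[140:175,255:285]; l=g>160
ys,xs=np.nonzero(s["img"][145:171,258:284].mean(2)>105); print("large key px",xs.mean()+258 if len(xs) else None, ys.mean()+145 if len(ys) else None,len(xs))
a=cv2.resize(s["img"][120:220,260:400,::-1],(400,286),interpolation=cv2.INTER_CUBIC); a=np.clip(a*1.5,0,255).astype(np.uint8)
b=cv2.resize(q["img"][150:221,250:350,::-1],(400,286),interpolation=cv2.INTER_CUBIC)
cv2.imwrite("pics/crop8.png",np.hstack([a,b]))
```

```text
shift mm [ 1.   0.4 45.2] tcp [ 0.6329 -0.2683  0.0557] R x [ 0.001 -1.    -0.   ] F [ 0.35 -0.29  0.73] t 18.3 gw 0.004
scene tip centre dz=34 [[298.2, 174.0], [298.0, 148.9], [298.5, 185.7]] top body [[414.8, 160.0], [377.4, 160.3], [339.4, 160.6]]
large key px 270.54227405247815 155.932944606414 343
```

View pics/crop8.png

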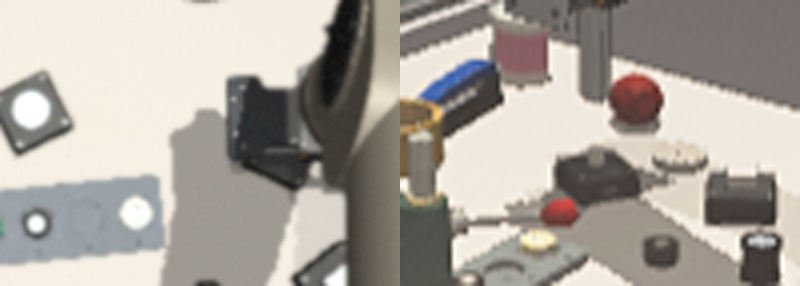

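The tip at (299,175) is as predicted above the small key, whose cap is at about (298.5,186). The large key is visibly in its box. Next I press the small key.

Request:
send_rows:
  targets:
    - [1,0,8,0,0]
    - [1,0,16,0,0]
    - [1,0,24,0,0]
    - [1,0,32,0,0]
    - [1,0,36,0,0]
    - [1,0,38,0,0]
    - [1,0,40,0,0]
    - [1,0,42,0,0]
    - [1,0,42,0,0]

```text
time_s: 19.3
tcp_pos: [0.6325, -0.2702, 0.0134]
ee_rot: [[-0.0, -1.0, -0.0], [-1.0, 0.0, 0.0], [-0.0, 0.0, -1.0]]
force: [0.1, -0.7, 0.2]
grip_width: 0.002
```

Request:
send_rows:
  targets:
    - [0,0,1,0,0]
    - [0,0,2,0,0]
    - [0,0,3,0,0]
    - [0,0,4,0,0]
    - [0,0,5,0,0]
    - [0,0,6,0,0]
    - [0,0,6,0,0]

```text
time_s: 20.0
tcp_pos: [0.6326, -0.2702, 0.0074]
ee_rot: [[-0.0, -1.0, 0.0], [-1.0, 0.0, -0.0], [0.0, -0.0, -1.0]]
force: [1.0, -0.9, 1.1]
grip_width: 0.004
```

Request:
send_rows:
  targets:
    - [0,0,1,0,0]
    - [0,0,2,0,0]
    - [0,0,3,0,0]
    - [0,0,4,0,0]
    - [0,0,4.5,0,0]
    - [0,0,5,0,0]
    - [0,0,5,0,0]

```text
time_s: 20.7
tcp_pos: [0.6326, -0.2702, 0.0025]
ee_rot: [[-0.0, -1.0, 0.0], [-1.0, 0.0, 0.0], [-0.0, -0.0, -1.0]]
force: [1.3, 0.6, 2.3]
grip_width: 0.006
```

Request:
send_rows:
  targets:
    - [0,0,0.5,0,0]
    - [0,0,1,0,0]
    - [0,0,1,0,0]

```text
time_s: 21.0
tcp_pos: [0.6326, -0.2703, 0.0016]
ee_rot: [[-0.0, -1.0, 0.0], [-1.0, 0.0, -0.0], [0.0, -0.0, -1.0]]
force: [-0.4, 0.1, 4.4]
grip_width: 0.004
```

Request:
send_rows:
  targets:
    - [0,0,0.5,0,0]
    - [0,0,1,0,0]
    - [0,0,1,0,0]

```text
time_s: 21.3
tcp_pos: [0.6326, -0.2703, 0.0008]
ee_rot: [[-0.0, -1.0, 0.0], [-1.0, 0.0, -0.0], [0.0, -0.0, -1.0]]
force: [-1.3, -0.7, 7.7]
grip_width: 0.005
```

Request:
send_rows:
  targets:
    - [0,0,-3,0,0]
    - [0,0,-10,0,0]
    - [0,0,-40,0,0]
    - [0,0,-80,0,0]
    - [0,0,-120,0,0]
    - [0,0,-160,0,0]
    - [0,0,-170,0,0]

```text
time_s: 22.0
tcp_pos: [0.6342, -0.2707, 0.1757]
ee_rot: [[-0.0, -1.0, 0.005], [-1.0, 0.0, -0.002], [0.002, -0.005, -1.0]]
force: [0.4, 0.1, 0.8]
grip_width: -0.002
```

Request:
send_rows:
  targets:
    - [40,20,0,0,0]
    - [80,40,0,0,0]
    - [120,60,0,0,0]
    - [160,85,0,0,0]
    - [200,110,0,0,0]
    - [240,135,0,0,0]
    - [280,160,0,0,0]
    - [300,170,0,0,0]
    - [300,170,0,0,0]

```text
time_s: 22.9
tcp_pos: [0.4585, -0.5737, 0.1695]
ee_rot: [[-0.006, -1.0, -0.002], [-1.0, 0.006, -0.0], [0.0, 0.002, -1.0]]
force: [-0.7, 0.3, -0.6]
grip_width: 0.005
```

Run:
```python
from h import *
shift(.6325,-.2693,.11)
s=grab("top","pics/top6.png"); q=grab("scene","pics/scene10.png")
a0=cv2.imread("pics/top0.png")
for n,(x,y) in dict(large=(270,157),small=(361,171),square=(380,219),bar=(266,244)).items():
    o=[]
    for im in(a0,s["img"][:,:,::-1]):
        g=im.astype(int).mean(2)[y-9:y+10,x-9:x+10]; t=(g.max()+np.median(g))/2
        m=(g>(0.55*g.max()+0.45*80)).astype(np.uint8); k,l,stt,c=cv2.connectedComponentsWithStats(m)
        i=1+np.argmax(stt[1:,4]); o.append((c[i]+[x-9,y-9]).round(2).tolist()+[int(stt[i,4]),int(g.max())])
    print(n,o)
a=cv2.resize(s["img"][120:290,180:450,::-1],(400,252),interpolation=cv2.INTER_CUBIC); a=np.clip(a*1.4,0,255).astype(np.uint8)
b=cv2.resize(q["img"][165:249,220:360,::-1],(420,252),interpolation=cv2.INTER_CUBIC)
c=cv2.resize(cv2.imread("pics/scene0.png")[165:249,220:360],(420,252),interpolation=cv2.INTER_CUBIC)
A=cv2.resize(a0[120:290,180:450],(400,252),interpolation=cv2.INTER_CUBIC);A=np.clip(A*1.4,0,255).astype(np.uint8)
cv2.imwrite("pics/crop9.png",np.vstack([np.hstack([A,c]),np.hstack([a,b])])[:,:800])
```

```text
shift mm [-305.4 -172.3   59.1] tcp [ 0.4585 -0.5737  0.1695] R x [-0.006 -1.     0.   ] F [-0.67  0.3  -0.55] t 22.9 gw 0.005
large [[270.5, 157.43, 122, 156], [270.42, 157.89, 125, 159]]
small [[360.86, 170.81, 21, 154], [360.19, 170.86, 21, 158]]
square [[379.85, 218.64, 94, 156], [379.85, 218.64, 94, 158]]
bar [[265.94, 244.21, 81, 156], [265.99, 244.06, 79, 158]]
```

View pics/crop9.png

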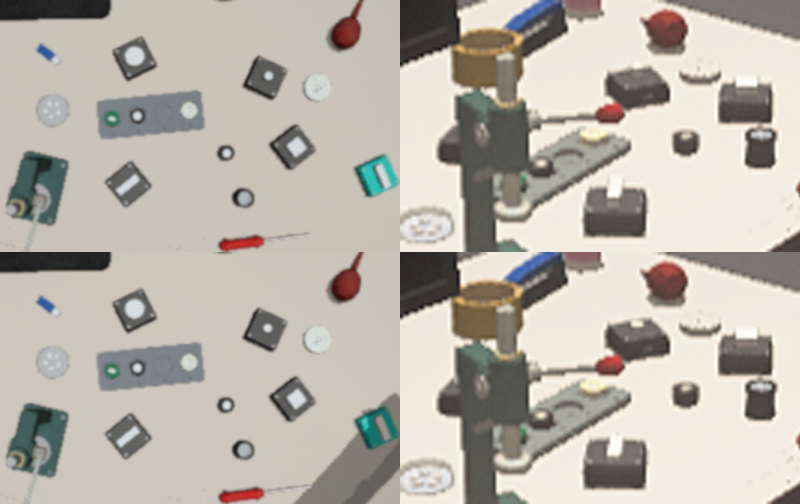

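```bash
python3 -c "
from h import *
close_job()"
```

```text
the job is handed in; nothing more can be done
```

I pressed the bar, then the large round, then the small round key with the shut fingertips, lifted clear, moved the arm aside, and handed the job in at about 23 s of the 48 s allowed.

**Presses:** All three went the same way: a steady slide at about 2 N, then a rise at the bottom to 7.3 N (bar), 7.1 N (large) and 7.7 N (small). These are the readings at the end of each move.

**Last checks, before and after pictures:**
- **Bar key:** its top edge in the scene picture dropped about 2.4 px, which fits 8 mm of travel.
- **Large and small keys:** in the top picture the caps shifted by 0.46 px and 0.67 px, as an 8 mm drop predicts. I have no closer view of the large key, because the press hides it from the scene camera.
- **Square key:** its cap shows no shift (0.00 px).
- **Everything else:** boxes and bystanders look unmoved, and the arm was clear of everything.

**One disagreement:** the reported TCP height read about 34 mm lower than the real fingertips, shown by the pictures and by contact at all three boxes. The reported x and y agreed with the pictures to a few mm. I therefore set the press depth by force, not by the reported z.

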